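# Clear the board-press plate and hold its cover at the balance point

### The arm

A 6-joint arm with a two-finger parallel gripper is mounted at the origin on the work surface. World frame = base frame: x ahead of the robot, y to its left, z up, the work surface at z = 0. Lengths are in m, angles in rad, forces in N, time in s.
With the tool pointing down it reaches from about 0.25 to 0.775 m from the base axis. Payload 4 kg.
Tool frame: the origin (TCP) lies between the finger pads, 19 mm behind the fingertips; this is the grasp point; z points along the fingers, y is the line along which they close (so a half turn about z gives the same grasp; the last joint's range is limited). The gripper opens to 94 mm and grips with 3 to 60 N. Pads are 16 mm wide; open, the fingers measure 119 mm over their backs; the gripper's body (75 mm by 177 mm) begins 78 mm behind the grasp point.
Start: joints at [-1.273, 0.087, 1.371, -0, 1.684, -0.103], TCP at [0.215, -0.506, 0.224] pointing down, gripper open.
Joint ranges: [-3.1, 3.1], [-0.76, 2.03], [0.27, 2.55], [-1.08, 4.22], [0.17, 2.65], [-2.57, 2.57]. Speed limits (rad/s): [2.79, 2.79, 3.14, 3.14, 3.14, 3.14].

### API

Orientations are given as a rotation vector (axis times angle).
In Python, from station import * gives the robot as it stands. The module is installed in compiled form; this text tells all that it offers. Calls block until the motion is done:
- goto(position, orientation): joint-space move of the TCP to a pose.
- move_l(position, rot=None, velocity=0.15, stop_force=None): straight line of the TCP; rot=None keeps the orientation; velocity is the mean speed in m/s. With stop_force (N) it stops when the force on the tool has changed by that much, and returns True; else False.
- move_joints(angles): joint-space move.
- grip(opening, grip_force=None): opening from 0.0 (shut) to 1.0 (fully open); grip_force is the grip in N (None keeps the last); returns when the fingers have stopped.
- sleep(seconds).
- inverse_kinematics(position, orientation): joint angles nearest the present ones, or None.
- read_state(): the state.
- capture(name): name is "scene" or "top" or "wrist"; returns a dict with "frame" (400x640x3 uint8, red, green, blue), "z_map" (400x640 float32, m along the optical axis (not along the pixel's ray), 0 where there is no reading), "mtx" (3x3 intrinsics, pixels), "D" ([k1, k2, p1, p2, k3] as OpenCV has them; the pictures are not rectified), "R" (3x3) and "t" (3): a world point X has camera coordinates R X + t. Camera axes: x right, y down, z forward; pixel columns grow to the right and rows downward; lengths in m; the calibration is good to about 2 mm. A picture is of the moment at which its call begins.
A pose or a line that the arm cannot do raises PlanningError and nothing moves.
- finish_job(): hands the job in; it is judged then, once.
The state is a dict: "time_s": time; "joint_pos": joint angles; "qvel": joint speeds; "joint_torque": joint torques, N m; "tool_pos": TCP position; "ee_rot": TCP orientation; "force": force on the tool from outside, world axes, zero at the start; "ft_torque": the same for the moment, N m; "finger_gap": opening from 0.0 (shut) to 1.0 (fully open); "finger_force": force on a finger pad.
Only numpy, scipy, OpenCV 4.12 (cv2) and the standard library are available. Lean on these libraries where they do the work, as an engineer would, in place of code of your own. Each camera call takes 0.05 s, during which the arm holds its last target. There are 200 camera calls.

### The job

Take the scraper block and with it sweep the four loose metal cut-offs off the fixture's black plate into the catch trough at the plate's end (do not touch them with the fingers), then stand the scraper upright on the bench, clear of the fixture. Then grip the bar of the fixture's open cover, swing the cover up to its over-centre balance point, where it would fall neither way, and finish while still holding the bar there, steady, so that the stay can be pinned; never let the cover drop towards the plate. Leave everything else on the bench where it is.

Things in the scene. Friction and masses are not known exactly. Their poses are not given: they have to be found in the camera images.
- fixture: Fixed board-press fixture. Origin: on the bench under its plate's centre; x away from the trough, y to the hinge, z up. Plate: flat black top, x -65 to 65, y -75 to 75 mm, 40 mm above the bench, no rim. Trough: open tray at the plate's -x end, inside x -141 to -65, y -71 to 71, floor 4, walls 28 mm above the bench. Hinge posts 12 x 22 mm, 88 high at x +/-77, y 88. It carries the cover.
- cover (a joint): Angle of the hinged cover, rad: 0 shut over the plate, pi/2 upright, 2.45 fully open on its stop, leaning outwards (as it starts). Nearly free hinge: let go, it falls either way. A heavy press pad on its inner face makes it balance not upright but at 1.80, leaning about 13 degrees back past upright, away from the plate. About 0.32 kg, pushed by under 2 N at the bar.
- cover_axis (a point): Middle of the cover's hinge axis: fixture x 0, y 88, z 80 mm; the axis runs along the fixture's x; same axes as the fixture. The cover's panel is 130 mm wide, 5 mm thick and reaches 115 mm from the axis; its pad (80 mm wide, 30 to 90 mm from the axis) stands 39 mm off the axis on the inner side.
- cover_bar (a point): Middle of the cover's bow handle: round steel bar 12 mm thick, parallel to the hinge, 155 mm from its axis in the panel's plane, free for 49 mm either side up to its two legs; gap to the panel's edge 34 mm. At joint angle t this point lies 155*cos(t) mm from the axis towards the fixture's -y and 155*sin(t) mm above it.
- scraper: Scraper block standing upright on the bench: wooden block with a rubber foot, 24 mm thick (own x), 110 mm long (own y), 60 mm high, loose, about 0.14 kg. Origin: centre of its underside. The foot (lowest 14 mm) is 22 mm thick.
- chip_a: Loose steel cut-off, 24 x 10 x 7 mm, lying on the plate. Origin: centre of its underside.
- chip_b: Loose steel cut-off, 18 x 14 x 8 mm, lying on the plate. Origin: centre of its underside.
- chip_c: Loose brass cut-off, 20 x 12 x 10 mm, lying on the plate. Origin: centre of its underside.
- chip_d: Loose brass cut-off, 14 x 14 x 10 mm, lying on the plate. Origin: centre of its underside.
- cutters: Bystander: red-handled side cutters lying on the bench, about 150 mm long. Leave alone.
- pliers: Bystander: red-handled long-nose pliers lying on the bench, about 180 mm long. Leave alone.
- driver: Bystander: screwdriver with a black handle lying on the bench. Leave alone.
- spool: Bystander: grey wire spool, 54 mm across, 46 mm high, upright. Leave alone.
- kit_box: Bystander: flat red parts box with a clear top, 85 x 60 x 26 mm. Leave alone.
- kit_box2: Bystander: a second flat red parts box, same size. Leave alone.
- marker: Bystander: black and green marker pen lying on the bench, 134 mm long. Leave alone.
Mind the look-alikes: they are no part of the job. What is shaped like the scraper but orange is not meant.

How it is judged:
On the way, in this order (a step that is already met when the one before it is completed fails the run):
1. the scraper is held with its foot down on the plate (contact force between the fingers and scraper above 1 N and x of scraper in the frame of fixture between -0.08 and 0.08 m and y of scraper in the frame of fixture between -0.08 and 0.08 m and height (world z) of scraper below 0.047 m), for 0.1 s.
2. all four cut-offs are in the trough, the scraper still held (x of chip_a in the frame of fixture between -0.145 and -0.062 m and y of chip_a in the frame of fixture between -0.077 and 0.077 m and height (world z) of each of chip_a, chip_b, chip_c, chip_d below 0.033 m and x of chip_b in the frame of fixture between -0.145 and -0.062 m and y of chip_b in the frame of fixture between -0.077 and 0.077 m and x of chip_c in the frame of fixture between -0.145 and -0.062 m and y of chip_c in the frame of fixture between -0.077 and 0.077 m and x of chip_d in the frame of fixture between -0.145 and -0.062 m and y of chip_d in the frame of fixture between -0.077 and 0.077 m and contact force between the fingers and scraper above 1 N), for 0.1 s.
3. the scraper stands released on the bench, clear of the fixture (x of chip_a in the frame of fixture between -0.145 and -0.062 m and y of chip_a in the frame of fixture between -0.077 and 0.077 m and height (world z) of each of chip_a, chip_b, chip_c, chip_d below 0.033 m and x of chip_b in the frame of fixture between -0.145 and -0.062 m and y of chip_b in the frame of fixture between -0.077 and 0.077 m and x of chip_c in the frame of fixture between -0.145 and -0.062 m and y of chip_c in the frame of fixture between -0.077 and 0.077 m and x of chip_d in the frame of fixture between -0.145 and -0.062 m and y of chip_d in the frame of fixture between -0.077 and 0.077 m and height (world z) of scraper below 0.006 m and angle between scraper's own z axis and vertical below 0.1 rad and contact force between the fingers and scraper below 0.1 N and contact force between scraper and fixture below 0.1 N), for 0.1 s.
4. the cover is held by its bar at the balance point (value of joint cover between 1.73 and 1.87 rad and contact force between the fingers and fixture above 1 N and distance between the grasp point and cover_bar below 0.035 m), for 0.2 s.
At the end, for the whole second after the job is handed in: All four cut-offs lie in the trough; the scraper stands upright (within 0.1 rad) on the bench, released, not touching the fixture; the fingers hold the cover's bar (TCP within 35 mm of it, over 1 N) with the cover joint at 1.80 +/- 0.07 rad and still (under 0.08 rad/s) (all of step 3 and all of step 4 and velocity of joint cover between -0.08 and 0.08 rad/s and linear speed of scraper below 0.02 m/s); the arm keeps its last pose, push and grip.
It fails at once if the fingers touch a cut-off (contact force between the fingers and chip_a above 0.5 N or contact force between the fingers and chip_b above 0.5 N or contact force between the fingers and chip_c above 0.5 N or contact force between the fingers and chip_d above 0.5 N).
It fails at once if the cover drops towards the plate (joint below 1.3 rad) (value of joint cover below 1.3 rad).
It fails at once if something else on the bench is shifted by more than 20 mm (distance of any of cutters, pliers, driver, spool, kit_box, kit_box2, marker from where it was at the start of the episode above 0.02 m).
It also fails if it takes over 66 s, if anything falls off the work surface, if the arm or the gripper's body presses on something with over 40 N, if the wrist force passes 120 N, or if a joint passes its speed limit or range.

## Working session

There is one attempt and no reset: what is moved stays moved. The work goes in short steps, each a Python script; the robot and the scene stay as the last script left them, time stands still between calls to the robot, and variables do not carry over. Pictures are saved under pics/ and viewed, at most 10 in all, crops included, and the job is handed in when it is done.

```bash
mkdir -p pics; python3 - <<'E'
from station import *
import cv2, numpy as np, pickle
d={}
for n in("scene","top"):
    c=capture(n); d[n]=c
    cv2.imwrite(f"pics/{n}0.png",cv2.cvtColor(c["frame"],cv2.COLOR_RGB2BGR))
    print(n,c["mtx"].tolist(),np.round(c["D"],4),np.round(-c["R"].T@c["t"],3),np.round(c["R"],3).tolist())
pickle.dump(d,open("d0.pkl","wb"))
s=read_state();print(s["time_s"],s["ee_rot"],s["force"],s["finger_gap"])
E
```

```text
scene [[370.33408595020416, 0.0, 320.6999645130357], [0.0, 370.33408595020416, 202.25186004420445], [0.0, 0.0, 1.0]] [-0.0338  0.      0.      0.      0.    ] [1.131 0.136 0.915] [[-0.298, 0.955, 0.015], [0.773, 0.251, -0.583], [-0.56, -0.162, -0.812]]
top [[442.2910844372361, 0.0, 325.0789652411954], [0.0, 442.2910844372361, 200.07069073694555], [0.0, 0.0, 1.0]] [-0.1215  0.      0.      0.      0.    ] [0.467 0.004 1.322] [[-0.008, -1.0, 0.022], [-0.998, 0.007, -0.056], [0.056, -0.022, -0.998]]
0.1 [-3.07675774e+00 -6.24954181e-01  2.66244897e-04] [0.4483512  0.42813001 0.05170973] 0.9986807967201897
```

View pics/top0.png

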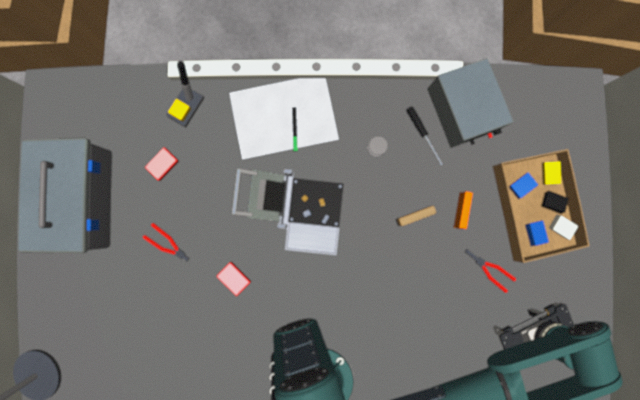

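View pics/scene0.png

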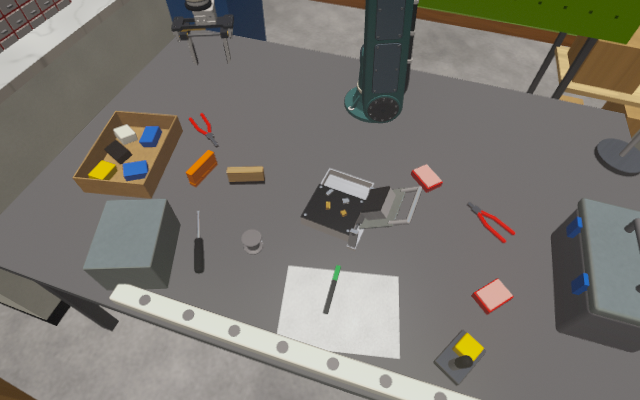

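The top view shows the fixture with its plate at (320,200), chips around (305–325,195–220), the trough at (312,238) on the robot side, and the open cover to the left, bar near (237,193). The wooden scraper is at (416,215) and the orange look-alike at (464,210). In the scene view the scraper is at (245,174) and the plate at (340,208).

```bash
cat > h.py <<'E'
import cv2, numpy as np
def ray(c,uv):
    p=cv2.undistortPoints(np.float64(uv).reshape(-1,1,2),c["mtx"],np.float64(c["D"])).reshape(-1,2)
    R=np.array(c["R"]);o=-R.T@np.array(c["t"])
    return o,np.c_[p,np.ones(len(p))]@R
def plane(c,uv,z):
    o,d=ray(c,uv); return o+d*((z-o[2])/d[:,2])[:,None]
def cloud(c,m):
    v,u=np.nonzero(m&(c["z_map"]>0)); o,d=ray(c,np.c_[u,v]); return o+d*c["z_map"][v,u][:,None]
def tri(c1,p1,c2,p2):
    A=[];b=[]
    for c,p in((c1,p1),(c2,p2)):
        o,d=ray(c,[p]);d=d[0]/np.linalg.norm(d[0]);P=np.eye(3)-np.outer(d,d);A.append(P);b.append(P@o)
    return np.linalg.lstsq(np.vstack(A),np.hstack(b),rcond=None)[0]
def mask(c,lo,hi,roi):
    x0,y0,x1,y1=roi;h=cv2.cvtColor(c["frame"],cv2.COLOR_RGB2HSV);m=cv2.inRange(h,lo,hi)
    k=np.zeros_like(m);k[y0:y1,x0:x1]=1;m=m*k
    n,l,s,_=cv2.connectedComponentsWithStats(m);return (l==1+np.argmax(s[1:,4]))
def rect(P):
    r=cv2.minAreaRect(np.float32(P[:,:2]*1000));return r, cv2.boxPoints(r)/1000
def show(c,f,roi,k):
    x0,y0,x1,y1=roi;cv2.imwrite(f,cv2.resize(cv2.cvtColor(c["frame"][y0:y1,x0:x1],cv2.COLOR_RGB2BGR),None,fx=k,fy=k,interpolation=cv2.INTER_CUBIC))
E
python3 - <<'E'
import pickle;from h import *
d=pickle.load(open("d0.pkl","rb"));T,S=d["top"],d["scene"]
for c,roi in((T,(390,195,445,235)),(S,(220,160,270,190))):
    m=mask(c,(8,60,60),(25,255,255),roi);P=cloud(c,m);print("scr",m.sum(),P.mean(0).round(4),np.percentile(P[:,2],[5,25,50,75,95]).round(3))
    v,u=np.nonzero(m);Q=plane(c,np.c_[u,v],.06);print(rect(Q)[0])
    t=P[:,2]>.05;print("top",rect(P[t])[0])
m=mask(T,(0,0,0),(180,255,60),(285,170,350,235));P=cloud(T,m);print("plate",m.sum(),np.median(P[:,2]),rect(P)[0],rect(P)[1].round(3).tolist())
show(T,"pics/t1.png",(225,155,355,265),5)
E
```

```text
scr 369 [ 0.4918 -0.2904  0.048 ] [-0.002  0.053  0.057  0.059  0.062]
((491.50726318359375, -287.4594421386719), (27.674575805664062, 117.59889221191406), 19.619464874267578)
top ((492.0419006347656, -290.43963623046875), (21.49169158935547, 111.1339111328125), 19.51838493347168)
scr 570 [ 0.4976 -0.2882  0.0434] [0.012 0.03  0.049 0.059 0.061]
((509.28363037109375, -281.662353515625), (58.747806549072266, 117.8593978881836), 18.006977081298828)
top ((495.1763916015625, -291.3468017578125), (27.3609619140625, 109.38323974609375), 18.57172966003418)
plate 1549 0.03871626217532742 ((533.5220947265625, 2.9268951416015625), (140.60549926757812, 120.26714324951172), 83.58521270751953) [[0.4659999907016754, -0.05999999865889549], [0.5849999785423279, -0.07400000095367432], [0.6010000109672546, 0.06599999964237213], [0.4819999933242798, 0.07999999821186066]]
```

View pics/t1.png

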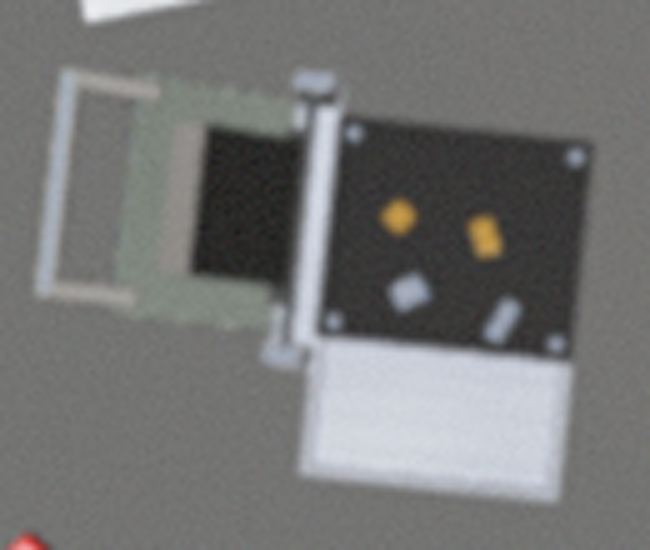

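The crop shows the plate bolts at crop pixels (353,133), (577,157), (557,344) and (334,321). The chips are at (398,217), (485,237), (410,291) and (503,321), the trough is below and the bar is at x≈55.

```bash
cat >> h.py <<'E'
from scipy.spatial.transform import Rotation as Ro
def down(a):  # tool down, tool y at heading a
    return Ro.from_matrix(np.c_[[-np.sin(a),np.cos(a),0],[np.cos(a),np.sin(a),0],[0,0,-1]]).as_rotvec()
E
python3 - <<'E'
import pickle;from h import *
from station import *
d=pickle.load(open("d0.pkl","rb"));T,S=d["top"],d["scene"]
b=np.array([(353,133),(577,157),(557,344),(334,321)],float);uv=(b+.5)/5-.5+[225,155]
B=plane(T,uv,.041);print("bolts",B.round(4).tolist(),B.mean(0).round(4))
for i,j in((0,1),(3,2),(3,0),(2,1)):
    e=B[j]-B[i];print(np.linalg.norm(e).round(4),np.degrees(np.arctan2(e[1],e[0])).round(2))
a=np.radians(np.mean([np.degrees(np.arctan2(*(B[i]-B[j])[1::-1])) for i,j in((0,3),(1,2))]+[np.degrees(np.arctan2(*(B[i]-B[j])[1::-1]))-90 for i,j in((0,1),(3,2))]))
o=B.mean(0)[:2];R2=np.array([[np.cos(a),-np.sin(a)],[np.sin(a),np.cos(a)]]);print("a",np.degrees(a),"o",o)
for n,p in dict(d=(398,217),c=(485,237),b=(410,291),a=(503,321),trouL=(302,474),trouR=(558,500),barT=(68,72),barB=(43,294)).items():
    z=.05 if n in"abcd" else .028 if n[0]=="t" else .185
    X=plane(T,[(np.array(p)+.5)/5-.5+[225,155]],z)[0];print(n,X.round(4),((X[:2]-o)@R2).round(4))
m=mask(T,(0,0,0),(180,255,60),(290,170,350,235))
m2=np.zeros((400,640),bool);m2[165:215,232:240]=1
P=cloud(T,m2);P=P[P[:,2]>.12];print("bar depth",len(P),P.mean(0),P[:,2].max(), ((P.mean(0)[:2]-o)@R2))
for an in(np.radians(19.5),np.radians(19.5)-np.pi):
    print("scr ik",inverse_kinematics([.493,-.290,.05],down(an)))
for an in (a,a-np.pi): print("plate",inverse_kinematics([*(o+R2@[.045,0]),.09],down(an)),inverse_kinematics([*(o+R2@[-.07,0]),.09],down(an)))
for dl in(0,.15,.3,.45,.65):
  for s in(1,-1):
    r=[]
    for t in(2.45,2.1,1.8):
        th=t-dl;u=np.array([0,-np.cos(th),np.sin(th)]);ub=np.array([0,-np.cos(t),np.sin(t)])
        M=np.eye(3);M[:2,:2]=R2
        zt=-u;xt=np.array([s,0,0.]);yt=np.cross(zt,xt);Rt=M@np.c_[xt,yt,zt]
        for ex in((0,.08) if t==2.45 else (0,)):
            q=inverse_kinematics(M@(np.array([0,.088,.08])+.155*ub+ex*u)+[*o,0],Ro.from_matrix(Rt).as_rotvec());r.append(None if q is None else np.round(q,2).tolist())
    print(dl,s,r)
E
```

```text
bolts [[0.5945, 0.0616, 0.041], [0.5797, -0.0686, 0.041], [0.4711, -0.0559, 0.041], [0.4854, 0.073, 0.041]] [0.5327 0.0025 0.041 ]
0.131 -96.48
0.1297 -96.31
0.1097 -5.98
0.1093 -6.64
a -6.352574265790453 o [0.53267424 0.00254037]
d [0.5449 0.0355 0.05  ] [0.0085 0.0341]
c [ 0.533  -0.0146  0.05  ] [ 0.0022 -0.017 ]
b [0.5022 0.0288 0.05  ] [-0.0332  0.0227]
a [ 0.4846 -0.0245  0.05  ] [-0.0448 -0.0322]
trouL [0.3965 0.0928 0.028 ] [-0.1453  0.0747]
trouR [ 0.3802 -0.0563  0.028 ] [-0.1451 -0.0754]
barT [0.613  0.2026 0.185 ] [0.0576 0.2077]
barB [0.4982 0.2151 0.185 ] [-0.0578  0.2074]
bar depth 218 [0.54980534 0.2086721  0.1817528 ] 0.1886336039444787 [-0.0057818   0.20676154]
scr ik [-6.30842628e-01  2.32668008e-01  1.55882085e+00 -4.44089210e-16
  1.35010380e+00 -9.71181832e-01]
scr ik [-6.30842628e-01  2.32668008e-01  1.55882085e+00 -8.88178420e-16
  1.35010380e+00  2.17041082e+00]
plate [-1.02406381e-01  2.10681821e-01  1.50090188e+00 -4.44089210e-16
  1.43000895e+00  8.46695578e-03] [-1.00288226e-01 -3.89441847e-02  1.77054405e+00 -4.44089210e-16
  1.40999279e+00  1.05851106e-
[... 951 characters left out ...]
76, -1.17], [0.08, 0.09, 1.35, 0.07, 1.68, -1.37]]
0.45 1 [[0.46, 0.37, 1.18, -0.37, 1.82, 2.09], [0.5, 0.4, 0.99, -0.38, 1.98, 2.07], [0.24, 0.17, 1.3, -0.07, 1.7, 1.91], [-0.01, 0.07, 1.39, 0.22, 1.65, 1.7]]
0.45 -1 [[0.46, 0.37, 1.18, -0.37, 1.82, -1.05], [0.5, 0.4, 0.99, -0.38, 1.98, -1.07], [0.24, 0.17, 1.3, -0.07, 1.7, -1.23], [-0.01, 0.07, 1.39, 0.22, 1.65, -1.45]]
0.65 1 [[0.38, 0.28, 1.25, -0.2, 1.71, 2.04], [0.4, 0.29, 1.09, -0.21, 1.87, 2.03], [0.13, 0.12, 1.37, 0.12, 1.63, 1.82], [-0.13, 0.05, 1.45, 0.42, 1.64, 1.59]]
0.65 -1 [[0.38, 0.28, 1.25, -0.2, 1.71, -1.1], [0.4, 0.29, 1.09, -0.21, 1.87, -1.11], [0.13, 0.12, 1.37, 0.12, 1.63, -1.32], [-0.13, 0.05, 1.45, 0.42, 1.64, -1.56]]
```

Fixture pose is (0.5327, 0.0025) at −6.35°. The bar and trough positions I measured agree with the text. Next I grasp the scraper.

```bash
python3 - <<'E'
from station import *
from h import *
an=np.radians(19.3);p=np.array([.4935,-.2907])
goto([*p,.16],down(an)); print(read_state()["time_s"])
c=capture("wrist");show(c,"pics/w1.png",(0,0,640,400),1)
print(np.array(c["mtx"]).tolist(),(-c["R"].T@c["t"]))
m=mask(c,(8,60,60),(25,255,255),(0,0,640,400));P=cloud(c,m);t=P[:,2]>.055;print(t.sum(),np.median(P[t][:,2]),rect(P[t])[0])
v,u=np.nonzero(m);print(rect(plane(c,np.c_[u,v],.06))[0])
E
```

```text
1.4417
[[295.9726100627224, 0.0, 325.66936312483153], [0.0, 295.9726100627224, 196.3287750604095], [0.0, 0.0, 1.0]] [ 0.46931714 -0.22439392  0.321119  ]
5254 0.2655506007126474 ((515.4609985351562, -352.39862060546875), (91.34614562988281, 206.489990234375), 0.5517657399177551)
((662.0667724609375, -403.46490478515625), (389.5735778808594, 59.44664001464844), 18.3486328125)
```

View pics/w1.png

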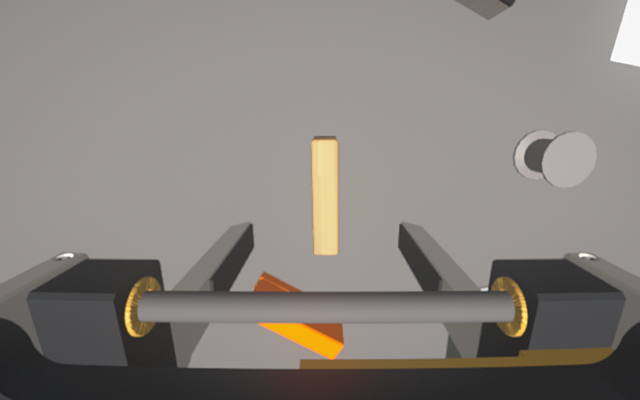

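The wrist view shows the scraper centred at (325,195), in line with the fingers, with the orange block at (300,315). I'll refine from this view and grasp.

```bash
python3 - <<'E'
from station import *
from h import *
c=capture("wrist")
m=mask(c,(8,60,60),(28,255,255),(295,125,355,262));P=cloud(c,m);t=P[:,2]>.05;r=rect(P[t])[0];print(np.median(P[t][:,2]),r)
v,u=np.nonzero(m);r2=rect(plane(c,np.c_[u,v],.06))[0];print(r2)
p=np.array(r[0])/1000;a=r[2] if r[1][0]<r[1][1] else r[2]-90
assert np.hypot(*(p-[.4935,-.2907]))<.008 and abs(a-19.3)<4
a=np.radians(a);move_l([*p,.16],down(a))
move_l([*p,.047],stop_force=8);print(read_state()["tool_pos"])
grip(0.0,30);s=read_state();print(s["finger_gap"]*94,s["finger_force"],s["tool_pos"])
move_l([*p,.16]);s=read_state();print(s["finger_gap"]*94,s["finger_force"],s["force"],s["time_s"])
np.save("pick.npy",[*p,a])
E
```

```text
0.060328053590209985 ((490.76287841796875, -291.1512145996094), (23.212764739990234, 109.29034423828125), 19.733835220336914)
((490.79168701171875, -289.8550720214844), (23.983169555664062, 110.44154357910156), 19.757648468017578)
[ 0.49145449 -0.29163137  0.04806692]
23.779404271246708 29.99862402677536 [ 0.49090618 -0.29110043  0.04701853]
23.4629133250987 29.997926652431488 [-0.38272737 -0.60304952 -2.24141626] 4.6667
```

```bash
cat >> h.py <<'E'
A=np.radians(-6.35);O=np.array([.5327,.0025]);M=np.eye(3);M[:2,:2]=[[np.cos(A),-np.sin(A)],[np.sin(A),np.cos(A)]]
def F(x,y,z): return M@np.array([x,y,z])+[*O,0]
E
python3 - <<'E'
from station import *
from h import *
r=down(A)
goto(F(.047,0,.16),r)
move_l(F(.047,0,.1))
hit=move_l(F(.047,0,.083),velocity=.02,stop_force=4);s=read_state();z=s["tool_pos"][2];print(hit,z,s["force"])
move_l(F(.047,0,z+.0003),velocity=.01);sleep(.15);print(read_state()["force"],read_state()["time_s"])
c=capture("scene");show(c,"pics/s2.png",(270,120,430,250),5)
E
```

```text
True 0.08692830351115349 [ 0.73977888 -0.15376893  4.62559461]
[-0.5865746   0.15115432  0.67630174] 7.5167
```

View pics/s2.png

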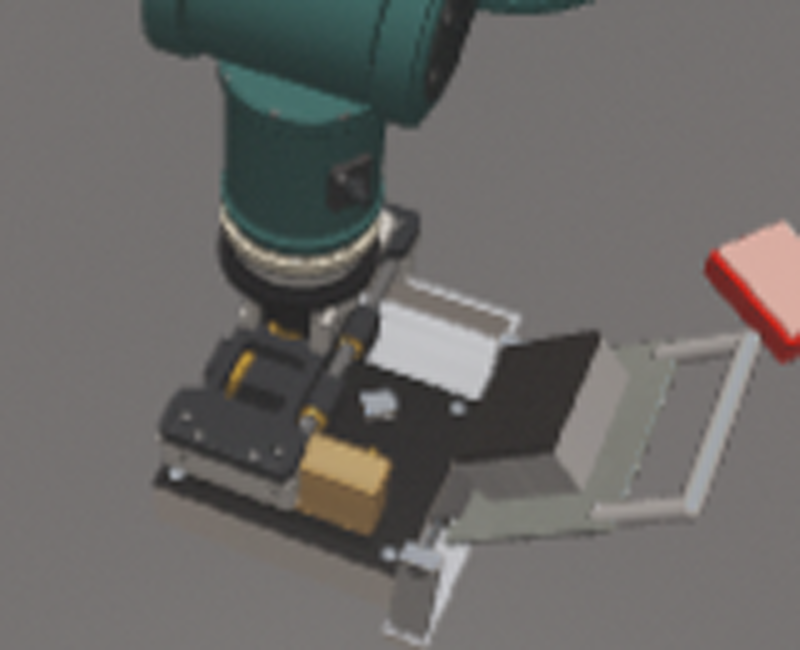

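The scraper sits flat on the plate behind the chips; chip_b is visible at crop (378,403). Now the sweep.

```bash
python3 - <<'E'
from station import *
from h import *
z=.0871
for x in(-.02,-.074):
    move_l(F(x,0,z),velocity=.05);s=read_state();print(s["force"],s["finger_force"])
sleep(.2)
move_l(F(-.074,0,.15))
goto(F(-.02,-.22,.2),down(A))
c=capture("top");show(c,"pics/t2.png",(270,160,400,260),6);print(read_state()["time_s"])
E
```

```text
[-1.12749445  0.19978451 -0.06857444] 29.999552965164185
[ 0.81912016 -0.23518765 -1.6780213 ] 29.999670088291168
12.0333
```

View pics/t2.png

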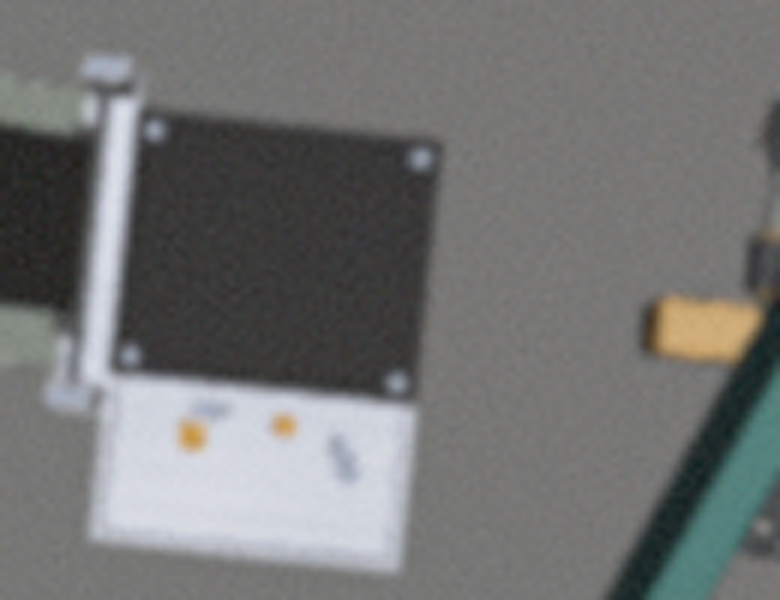

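All four chips are in the trough, at crop (190,437), (210,408), (284,427) and (343,460), and the plate is clear. Next I return the scraper to its old spot and then approach the bar.

```bash
cat >> h.py <<'E'
def bar(t,ex=0,s=-1):
    u=np.array([0,-np.cos(t),np.sin(t)]);x=np.array([s,0,0.])
    return F(*(np.array([0,.088,.08])+(.155+ex)*u)), Ro.from_matrix(M@np.c_[x,np.cross(-u,x),-u]).as_rotvec()
E
python3 - <<'E'
from station import *
from h import *
x,y,a=np.load("pick.npy")
goto([x,y,.12],down(a));move_l([x,y,.055],velocity=.08)
print(move_l([x,y,.042],velocity=.015,stop_force=3),read_state()["tool_pos"])
grip(.6);sleep(.2);move_l([x,y,.2])
c=capture("wrist");m=mask(c,(8,60,60),(28,255,255),(285,125,365,262));P=cloud(c,m);t=P[:,2]>.045
print("scr top",np.percentile(P[t][:,2],[5,50,95]),rect(P[t])[0])
goto(F(0,.15,.33),bar(2.0)[1])
p,r=bar(2.45,.09);print(p);goto(p,r)
print(read_state()["time_s"])
c=capture("scene");show(c,"pics/s3.png",(200,100,460,270),3)
E
```

```text
True [ 0.49086628 -0.29120528  0.04689746]
scr top [0.0583634  0.06031023 0.06159575] ((489.8156433105469, -291.2936096191406), (23.89075469970703, 109.02305603027344), 19.521936416625977)
[0.56330422 0.27750901 0.23625235]
18.6917
```

View pics/s3.png

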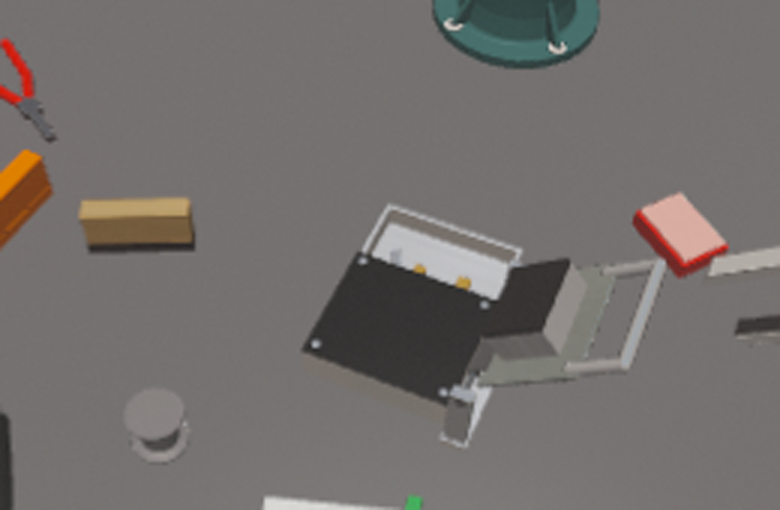

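The scraper stands upright at crop (135,222). The fingers, at the right edge, line up radially with the bar between (660,265) and (627,368). I'll check the bar's position by triangulating it across the two views, then grip it.

```bash
python3 - <<'E'
from station import *
from h import *
import pickle
d=pickle.load(open("d0.pkl","rb"));T,S=d["top"],d["scene"]
f=lambda p,k,o:(np.array(p)+.5)/k-.5+o
E=[tri(T,f((68,72),5,[225,155]),S,f((627,366),3,[200,100])),tri(T,f((43,294),5,[225,155]),S,f((660,265),3,[200,100]))]
b=(E[0]+E[1])/2;p,r=bar(2.45);print(np.round(E,4),b.round(4),p.round(4))
assert np.linalg.norm(b-p)<.009
print(move_l(p,r,velocity=.06,stop_force=6),read_state()["tool_pos"],read_state()["force"])
grip(0,15);sleep(.1);s=read_state();print(s["finger_gap"]*94,s["finger_force"],s["tool_pos"],s["force"],s["time_s"])
E
```

```text
[[0.6136 0.2045 0.1797]
 [0.4985 0.2167 0.1736]] [0.556  0.2106 0.1767] [0.5556 0.2086 0.1789]
False [0.55576031 0.20887834 0.17909329] [-0.68467798  0.54978807 -0.49923073]
11.412860809663023 15.000142604112625 [0.55564234 0.20874902 0.17868177] [-0.37722023  0.90926279 -0.42884397] 21.2583
```

```bash
python3 - <<'E'
from station import *
from h import *
grip(0,30)
for t in np.linspace(2.45,1.80,9)[1:]:
    p,r=bar(t);move_l(p,r,velocity=.05);s=read_state();print(round(t,3),np.round(s["force"],1),np.round(s["finger_gap"]*94,1))
sleep(.5);s=read_state();print(s["force"],s["finger_force"],s["tool_pos"],bar(1.8)[0],s["time_s"])
T=capture("top");S=capture("scene");show(S,"pics/s4.png",(200,100,460,270),3)
import pickle;pickle.dump((T,S),open("d1.pkl","wb"))
E
```

```text
2.369 [-0.1  0.8 -0.1] 10.9
2.288 [-0.4  0.7 -0.3] 10.9
2.206 [ 0.1 -0.2 -1.4] 11.0
2.125 [ 0.2 -0.5 -2.2] 10.9
2.044 [-0.6 -0.8 -2. ] 11.0
1.963 [-0.5 -0.3 -2.7] 10.7
1.881 [-0.2 -1.4 -3.7] 11.0
1.8 [ 0.1 -1.  -5.7] 10.6
[-0.93866392 -1.38179899 -6.4308268 ] 29.998896718025208 [0.54616887 0.12515098 0.23042936] [0.54632793 0.12496037 0.23094638] 25.175
```

View pics/s4.png

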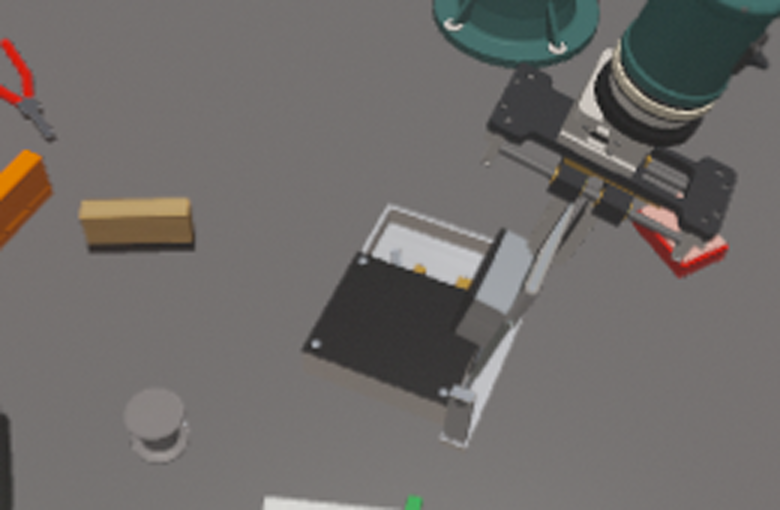

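The cover is held at the balance angle, with the fingers on the bar at crop (592,187). The scraper stands clear and the chips are still in the trough. Forces are steady, so I'm handing in.

```bash
python3 - <<'E'
from station import *
s=read_state();print(s["qvel"],s["finger_force"],s["time_s"])
print(finish_job())
E
```

```text
[-0.00206365 -0.00093351  0.00140934 -0.00154922 -0.00083199  0.00044565] 29.99875545501709 25.275
the job is handed in; nothing more can be done
None
```

I handed the job in at about 25 s: all four cut-offs are in the trough, the scraper stands upright at its old spot, and the arm is holding the cover's bar steady at about 1.80 rad, judged from the arm's pose because the joint angle cannot be read; no verdict came back.

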